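# Add a boxed game to the counter rack and close the bookend one notch

### The arm

A 6-joint arm with a two-finger parallel gripper is mounted at the origin on the work surface. World frame = base frame: x ahead of the robot, y to its left, z up, the work surface at z = 0. Lengths are in mm, angles in rad, forces in N, time in s.
With the tool pointing down it reaches from about 350 to 975 mm from the base axis. Payload 7.1 kg.
Tool frame: the origin (TCP) lies midway between the tips of the shut fingers; the grasp point (between the pads) lies 19 mm behind it (ctrl.grip_depth is the distance from the TCP to the grasp point, in mm); z points along the fingers, y is the line along which they close (so a half turn about z gives the same grasp; the last joint's range is limited). The gripper opens to 88 mm and grips with 3 to 60 N. Pads are 20 mm wide; open, the fingers measure 115 mm over their backs; the gripper's body (75 mm by 178 mm) begins 61 mm behind the grasp point.
Start: joints at [1.306, 0.423, 1.63, -0, 1.089, -0.019], TCP at [152.051, 606.206, 222.675] pointing down, gripper open.
Joint ranges: [-3, 3], [-0.9, 2.11], [0.09, 2.58], [-1.31, 4.45], [0.11, 2.69], [-2.54, 2.54]. Speed limits (rad/s): [2.39, 2.39, 3.01, 3.14, 3.14, 3.14].

### API

Orientations are given as a rotation vector (axis times angle).
In Python, from workcell import ctrl, cams gives the robot as it stands.
- The arm moves only by the tool move_arm, never from a script. Its argument "steps" is a list of rows, each a list of 3 entries, a list of its own where there are three numbers: the shift along the tool's x, y, z in units of 25 mm (1.0 is 25 mm), then the turn about the tool's z in units of 5 degrees (1.0 is 5 degrees), then the closure, from 0 (fully open) to 1 (shut). A call has 1 to 20 rows; each row shifts and turns the commanded pose from where the row before left it, along the tool's axes as they then stand; what a row does not reach is not made up. A row lasts 1/12 s, in which the tool goes at most 41.7 mm and 7.16 degrees, less where a joint would pass 70% of its speed; a pose out of reach is approached as far as the arm can. A call is refused whole if a number of a shift passes 1 or a number of a turn 1, either way. A call with a gripper value outside its range is refused whole. The fingers move at their own pace and stop on an object; the grip force is fixed at half the most. Time passes only in rows, so rows that do not move let the fingers close. It gives the time, the measured TCP pose, the force, the opening and the grip force at its end, in the units of the state.
- ctrl.get_obs(): the state, without advancing time (a new reading comes with each control period).
- cams.get_image(name): name is "scene" or "side" or "wrist"; returns a dict with "image" (480x640x3 uint8, red, green, blue), "camera_matrix" (3x3 intrinsics, pixels), "k1" (the pictures are not rectified: a ray, as slopes to the right and down, at radius r is drawn at 1 + k1 r^2 times it, then the intrinsics apply), "xyz" and "rotation" of the camera in the world; the wrist camera has in their place "mount" (4x4, takes a point from camera to tool coordinates, whose origin is the TCP and whose axes are the flange's). Camera axes: x right, y down, z forward; pixel columns grow to the right and rows downward; lengths in mm; the calibration is good to about 2 mm. A picture is of the moment at which its call begins: read the wrist's pose just before it. There is no depth.
- ctrl.close_job(): hands the job in; it is judged then, once.
Trained networks look in the newest picture that a camera, given by its name, has taken for a name from the list of things; names that differ only in an ending like _2 or _b are one class to them, and where a whole thing is asked for, a point or a joint stands for the part that bears it (a point fixed in the world has none). Each returns a list of dicts, best first, with "p" (0 to 1); they miss things now and then, are a little off and sometimes report something else, mostly with a low value. They report only what shows in the picture. A call takes as long as a camera call. They do not tell look-alikes from the thing itself.
- cams.boxes_of(camera, thing): "rect" ([centre column, centre row, width, height] in pixels, round what is visible of it).
- cams.cut_out(camera, thing): "pixels" (480x640 bool, what is visible of it) and "rect" ([centre column, centre row, width, height] in pixels, round what is visible of it).
The state is a dict: "t": time; "qpos": joint angles; "qvel": joint speeds; "joint_torque": joint torques, N m; "ee_pos": TCP position; "orientation": TCP orientation; "ft_force": force on the tool from outside, world axes, zero at the start; "moment": the same for the moment, N m; "width": finger opening in mm; "grasp_force": force on a finger pad.
Only numpy, scipy, OpenCV 4.12 (cv2) and the standard library are available. Lean on these libraries where they do the work, as an engineer would, in place of code of your own. Each camera call takes 0.05 s, during which the arm holds its last target. There are 200 camera calls.

### The job

Stand the loose yellow boxed game squarely upright on the rack, in the gap between the two games already there and the orange bookend. Then squeeze in the red spring button, slide the bookend towards the games and stop when the button pops out through the tube's other hole, so the row is held. Feel for the click and do not force the bookend against its lock, and leave the other things on the counter as they are.

Things in the scene. Friction and masses are not known exactly. Their poses are not given: they have to be found in the camera images.
- rack: Counter rack, fixed, 120 (x) x 416 (y) x 140 mm. Origin: on the counter under its middle; y along the rack, x across (+x is the side away from the robot), z up. At the +y end a white end plate, inner face at y = +205 mm. A dark square rail (24 x 30 mm) runs along x = 0, its centre 40 mm above the counter, to a black foot (90 x 14 x 58 mm) at y = -198 mm.
- deck (a point): Centre of the deck's top, 62 mm above the counter, at rack y = +113 mm, x = 0. The deck is two white slats, 120 mm wide over both, from rack y = +15 to +211 mm; the games stand on it.
- bookend: Sliding bookend: aluminium square tube (31 wide in x, 37 high, wall 2.5 mm), captive on the rail with 1 mm of play, an orange plate on its +y end; 0.3 to 0.45 kg. Axes as the rack's. Origin: on the tube's axis, 39 mm above the counter, level with the first hole, where the button starts (rack y = -85 mm). The tube spans y = -90 to +114 mm. Both holes are in its +x wall, 18 (y) x 20 mm.
- plate (a point): Centre of the bookend plate's face towards the games, 114 mm in y and 66 mm in z from the bookend's origin. Plate 100 wide, 5 thick, 80 mm high, lower edge 3 mm over the deck. The tube's other hole is roughly 50 mm to -y of the first (feel for it); sliding the bookend to +y of the rack brings it to the button. A nylon shim makes the tube stiff to slide: 8 to 18 N.
- button (a joint): Red domed spring button on the rail, 16 mm across. 0 = out, 8 mm proud of the tube's +x wall: locks the tube (1 mm play). 0.008 = flush, 0.012 at most. Spring 2 to 5.5 N. Pinched flush, a finger on it, one on the -x wall, a push of 10 to 22 N to +y wedges it under the hole's edge; it stays under the wall, springs out at the next hole if passed at 15 mm/s or less, and blocks: keep under 15 N on it.
- button_tip (a point): Outermost point of the red button's dome, 39 mm above the counter, at rack y = -85 mm, 23.5 mm to +x of the rail's axis when fully out. It moves only in and out (rack x), not along the rack.
- game_box: The loose boxed game, yellow with blue pictures, 110 (x) x 45 (y) x 125 mm high, 0.18 to 0.35 kg, standing upright on the counter to the robot's left. Origin: centre of its underside, z up. It stands in the rack with its 45 mm side along the rack's y; either way round is right.
- row_a: Green boxed game, 110 (x) x 35 (y) x 100 mm high, standing loose on the deck next to the end plate. Origin: centre of its underside.
- row_b: Blue boxed game, 110 (x) x 35 (y) x 100 mm high, standing loose on the deck beside the green one. Origin: centre of its underside. From its free face to the bookend's plate is a gap of about 103 mm at the start, and about 52 mm when the bookend is at the other hole.
- pot: Dark metal pencil pot, 72 mm across, 95 mm high. Bystander. Origin: centre of its underside.
- stapler: Red and black stapler, 40 x 135 x 40 mm. Bystander. Origin: centre of its underside.
- tape: Black tape dispenser, 55 x 130 x 78 mm. Bystander. Origin: centre of its underside.
- notebooks: Stack of three notebooks, 105 x 148 x 40 mm. Bystander. Origin: centre of its underside.
- glue: Small white glue bottle with red cap, 30 mm across, 85 mm high. Bystander. Origin: centre of its underside.
- calculator: Grey desk calculator, 150 x 100 x 16 mm. Bystander. Origin: centre of its underside.
There are look-alikes about, which are no part of the job. What is shaped like the bookend but turquoise is not meant.

How it is judged (in metres and radians):
On the way, in this order (a step that is already met when the one before it is completed fails the run):
1. the yellow game stands upright on the deck in the gap, let go, with the bookend still locked at its first hole (y of game_box in the frame of rack between 0.03 and 0.135 m and x of game_box in the frame of rack between -0.03 and 0.03 m and z of game_box in the frame of rack between 0.058 and 0.067 m and angle between game_box's own z axis and vertical below 0.1 rad and contact force between the fingers and game_box below 0.2 N and y of bookend in the frame of rack below -0.079 m), for 0.2 s.
2. the button is pressed in and the tube has slid off its first hole (value of joint button above 0.006 m and y of bookend in the frame of rack above -0.07 m), for 0.1 s.
3. the button has popped out through the other hole (y of bookend in the frame of rack between -0.037 and -0.029 m and value of joint button below 0.003 m), for 0.2 s.
At the end, for the whole second after the job is handed in: Button within 3 mm of fully out through the tube's other hole (bookend within 4 mm of that place); yellow game on the deck, upright within 0.1 rad, within 30 mm of the rack's midline, between the row and the bookend; the two other games upright within 0.15 rad; all at rest (all of step 3 and y of game_box in the frame of rack between 0.03 and 0.135 m and x of game_box in the frame of rack between -0.03 and 0.03 m and z of game_box in the frame of rack between 0.058 and 0.067 m and angle between game_box's own z axis and vertical below 0.1 rad and angle between each of row_a, row_b's own z axis and vertical below 0.15 rad and linear speed of each of bookend, game_box below 0.01 m/s); the robot touches nothing.
It fails at once if the bookend is forced against the straight shank of the standing-out button (its lock) with more than 15 N (contact force between bookend and button_c1 above 15 N).
It fails at once if a game already in the rack is tipped over or taken off the deck (angle between any of row_a, row_b's own z axis and vertical above 0.35 rad or z of any of row_a, row_b in the frame of rack above 0.09 m or z of any of row_a, row_b in the frame of rack below 0.05 m).
It fails at once if another thing on the counter is moved more than 30 mm or knocked over (distance of any of pot, stapler, tape, notebooks, glue, calculator from where it was at the start of the episode above 0.03 m or angle between any of pot, stapler, tape, notebooks, glue, calculator's own z axis and vertical above 0.4 rad).
It also fails if it takes over 54 s, if anything falls off the work surface, if the arm or the gripper's body presses on something with over 40 N, if the wrist force passes 120 N, or if a joint passes its speed limit or range.

## Working session

There is one attempt and no reset: what is moved stays moved. The work goes in short steps, Python scripts to look and compute and a tool call to move; the robot and the scene stay as the last step left them, time stands still between calls to the robot, and variables do not carry over. Pictures are saved under pics/ and viewed, at most 10 in all, crops included, and the job is handed in when it is done.

Besides the shell and the picture viewer there is one more tool, called after "Call:" as name(argument=value, ...) on one line, values as JSON. move_arm: Moves the arm, as the interface text tells. Its arguments: {"type":"object","properties":{"steps":{"type":"array"}},"required":["steps"]}

```bash
mkdir -p pics
cat > h.py <<'E'
import numpy as np, cv2
from workcell import ctrl, cams
from scipy.spatial.transform import Rotation as R
def cam(n):
    o=ctrl.get_obs(); d=cams.get_image(n)
    if 'mount' in d:
        T=np.eye(4);T[:3,:3]=R.from_rotvec(o['orientation']).as_matrix();T[:3,3]=o['ee_pos']
        T=T@np.array(d['mount']); d['xyz']=T[:3,3]; d['rotation']=T[:3,:3]
    d['rotation']=np.array(d['rotation']); d['xyz']=np.array(d['xyz']); 
    if d['rotation'].shape!=(3,3): d['rotation']=R.from_rotvec(d['rotation']).as_matrix()
    return d
def ray(d,u,v):
    K=np.array(d['camera_matrix']);x=np.array([(u-K[0,2])/K[0,0],(v-K[1,2])/K[1,1]]);s=x.copy()
    for _ in range(20): s=x/(1+d['k1']*(s@s))
    return d['rotation']@np.array([s[0],s[1],1])
def onz(d,u,v,z):
    r=ray(d,u,v); return d['xyz']+r*(z-d['xyz'][2])/r[2]
def proj(d,P):
    c=(np.atleast_2d(P)-d['xyz'])@d['rotation']; s=c[:,:2]/c[:,2:]; s=s*(1+d['k1']*(s**2).sum(1,keepdims=True))
    K=np.array(d['camera_matrix']); return s*[K[0,0],K[1,1]]+[K[0,2],K[1,2]]
def save(d,n): cv2.imwrite('pics/'+n+'.png',d['image'][:,:,::-1])
E
python3 - <<'E'
from h import *
np.set_printoptions(precision=3,suppress=True)
print(ctrl.get_obs())
for n in ['scene','side','wrist']:
    d=cam(n); save(d,n+'0'); print(n,d['xyz'],d['rotation'].tolist(),d['camera_matrix'],d['k1'])
    for t in ['rack','bookend','button','game_box','row_a']:
        print(t,[(round(b['p'],2),np.round(b['rect']).astype(int).tolist()) for b in cams.boxes_of(n,t)][:4])
E
```

```text
{'t': 0.0, 'qpos': array([ 1.306,  0.424,  1.631,  0.   ,  1.089, -0.019]), 'qvel': array([ 0.   , -0.   ,  0.001,  0.   ,  0.001,  0.   ]), 'joint_torque': array([ -0.003, -54.461, -27.366,   0.064,   0.023,  -0.   ]), 'ee_pos': array([151.912, 605.679, 221.901]), 'orientation': array([-0.385, -3.118,  0.002]), 'ft_force': array([-0.384,  0.56 , -0.175]), 'moment': array([-0.003, -0.008,  0.01 ]), 'grasp_force': 0.0, 'width': 88.10209862468832}
scene [1019.564 -751.752 1012.8  ] [[0.7487228142492695, 0.4781468970116787, -0.4591183859319483], [0.6628662431611714, -0.545005520632796, 0.5133978244569899], [-0.004742478260274213, -0.6887267436058211, -0.7250055044908781]] [[480.344   0.    322.612]
 [  0.    480.344 241.294]
 [  0.      0.      1.   ]] 0.021840683763620604
rack [(0.71, [374, 303, 128, 143]), (0.19, [262, 314, 51, 54])]
bookend [(0.89, [184, 281, 79, 43]), (0.83, [202, 419, 113, 100]), (0.76, [366, 304, 68, 97])]
button []
game_box [(0.77, [399, 173, 31, 55])]
row_a [(0.85, [407, 243, 48, 46]), (0.83, [417, 235, 47, 45])]
side [ 189.631 1091.349  926.014] [[-0.9829518672
[... 175 characters left out ...]
708]] [[474.958   0.    314.038]
 [  0.    474.958 236.21 ]
 [  0.      0.      1.   ]] -0.07435808003922975
rack [(0.73, [249, 245, 61, 89])]
bookend [(0.76, [253, 220, 33, 36]), (0.76, [302, 169, 50, 30])]
button []
game_box [(0.8, [295, 331, 53, 59]), (0.61, [322, 212, 21, 33])]
row_a [(0.73, [245, 245, 39, 32])]
wrist [ 80.26  624.002 384.834] [[0.24205320702662272, 0.9335415964753765, 0.26440562138186524], [0.9702629423338386, -0.23296533026060914, -0.06570371093207704], [0.0002601957101000146, 0.27244677011623514, -0.9621708215028252]] [[420.569   0.    315.069]
 [  0.    420.569 237.885]
 [  0.      0.      1.   ]] -0.07162150343950627
rack []
bookend []
button []
game_box []
row_a []
```

View pics/scene0.png

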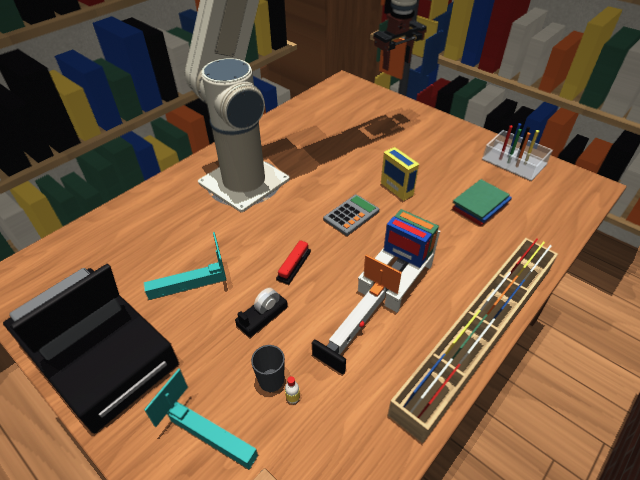

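View pics/side0.png

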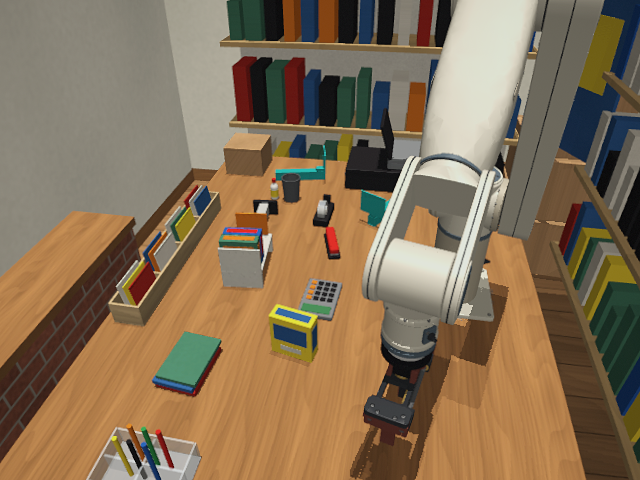

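The scene view shows the orange bookend at (381,273), the red button at (362,324), the foot at (328,357) and the loose yellow game at (400,173), or (294,332) in the side view. The turquoise bookend shapes at (184,281) and (202,419) are look-alikes. The orange one on the rack fits the description. I'll confirm it in an enlarged crop.

Run:
```python
import cv2,numpy as np
a=cv2.imread('pics/scene0.png');b=cv2.imread('pics/side0.png')
A=cv2.resize(a[200:380,305:445],None,fx=3.3,fy=3.3,interpolation=cv2.INTER_CUBIC)
B=cv2.resize(a[140:205,370:430],None,fx=4,fy=4,interpolation=cv2.INTER_CUBIC)
C=cv2.resize(b[295:370,260:330],None,fx=4,fy=4,interpolation=cv2.INTER_CUBIC)
o=np.zeros((600,800,3),np.uint8)
o[:594,:462]=A[:594,:462];o[:260,480:720]=B;o[280:580,480:760]=C
cv2.imwrite('pics/crop1.png',o)
```

```text
(no output)
```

View pics/crop1.png

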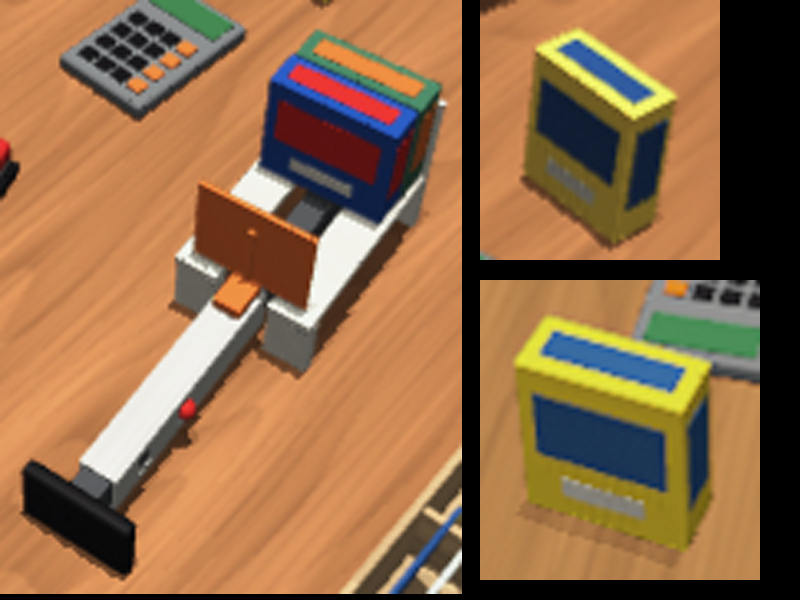

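```bash
cat > fit.py <<'E'
from h import *
from scipy.optimize import least_squares
np.set_printoptions(precision=2,suppress=True)
S=cam('scene');D=cam('side')
def place(p,P):
    c,s=np.cos(p[2]),np.sin(p[2]);P=np.array(P,float)
    return np.c_[p[0]+c*P[:,0]-s*P[:,1],p[1]+s*P[:,0]+c*P[:,1],P[:,2]]
def fit(obs,x0):
    f=lambda p:np.concatenate([(proj(d,place(p,P))-uv).ravel() for d,P,uv in obs])
    r=least_squares(f,x0,x_scale=[10,10,.1],loss='soft_l1');print(r.x,'rms',np.sqrt(np.mean(r.fun**2)),r.fun.reshape(-1,2).round(1).tolist());return r.x
a=np.array
P=[(-45,-205,58),(45,-205,58),(45,-205,0),(-45,-205,0),(60,15,0),(-60,15,0),(-60,15,62),(23.5,-85,39),(-50,24,145),(50,24,145),(50,24,65)]
uv=a([(25,463),(133,528),(130,575),(25,507),(298,370),(178,300),(177,258),(190,410),(198,185),(318,240),(308,306)])/3.3+[305,200]
g=onz(S,362,324,39);print('button',g)
for y0 in [0,-.6,.6]: rk=fit([(S,P,uv)],[g[0],g[1]+85,y0])
def box(L,W,H): return {k:(k[0]*L/2,k[1]*W/2,H*k[2]) for k in [(i,j,z) for i in(-1,1) for j in(-1,1) for z in(0,1)]}
b=box(110,45,125)
us=(a([(537,42),(577,30),(676,97),(627,117),(613,243),(525,180),(655,225)])-[480,0])/4+[370,140]
ud=(a([(515,360),(690,412),(710,363),(550,318),(527,500),(687,548),(708,495)])-[480,280])/4+[260,295]
# long axis = left->front in scene (+x dir away), which faces camera: y=-1
ps=[b[k] for k in [(-1,-1,1),(-1,1,1),(1,1,1),(1,-1,1),(1,-1,0),(-1,-1,0),(1,1,0)]]
# side camera sees +y face: left front = (+1,+1)
pd=[b[k] for k in [(1,1,1),(-1,1,1),(-1,-1,1),(1,-1,1),(1,1,0),(-1,1,0),(-1,-1,0)]]
g=onz(S,400,173,60);print(g)
gb=fit([(S,ps,us),(D,pd,ud)],[g[0],g[1],0.]); fit([(S,ps,us)],gb);fit([(D,pd,ud)],gb)
E
python3 fit.py
```

```text
button [ 655.48 -204.84   39.  ]
[ 628.31 -118.32    0.11] rms 1.0728297340717132 [[-0.5, 0.5], [-0.5, 1.3], [-0.3, -0.1], [-0.0, 0.4], [1.7, 0.5], [-1.7, -0.0], [-0.3, -2.2], [2.3, -0.2], [0.5, -2.3], [0.4, -0.7], [-0.3, 0.1]]
[ 628.31 -118.32    0.11] rms 1.0728297095745465 [[-0.5, 0.5], [-0.5, 1.3], [-0.3, -0.1], [-0.0, 0.4], [1.7, 0.5], [-1.7, -0.0], [-0.3, -2.2], [2.3, -0.2], [0.5, -2.3], [0.4, -0.7], [-0.3, 0.1]]
[ 628.31 -118.32    0.11] rms 1.0728297080225517 [[-0.5, 0.5], [-0.5, 1.3], [-0.3, -0.1], [-0.0, 0.4], [1.7, 0.5], [-1.7, -0.0], [-0.3, -2.2], [2.3, -0.2], [0.5, -2.3], [0.4, -0.7], [-0.3, 0.1]]
[402.73 306.57  60.  ]
[401.   298.57  -0.21] rms 1.1554773744955764 [[-1.4, 0.6], [-0.5, -1.5], [-0.5, -1.0], [0.7, -0.4], [-0.7, -0.3], [-1.7, -2.4], [-0.8, -1.4], [-1.1, -0.3], [-2.5, -0.7], [-0.1, -1.2], [-1.5, -1.8], [-0.6, 0.1], [-0.8, 1.0], [0.9, 1.3]]
[405.05 297.07  -0.24] rms 0.8025187772923041 [[-0.4, 1.1], [0.8, -0.9], [0.1, 0.1], [1.0, 0.5], [-0.4, 0.6], [-0.7, -2.0], [-0.2, -0.3]]
[398.96 298.68  -0.2 ] rms 0.9661211735697524 [[-0.3, 0.1], [-1.4, -0.7], [0.8, -1.3], [-0.9, -1.5], [0.2, 0.5], [0.2, 0.9], [1.7, 1.2]]
```

The scene and side fits agree to about 5 mm. I'll move above the game and refine with the wrist camera.

Call:
move_arm(steps=[[[-0.9,-0.68,0],0,0],[[-0.9,-0.68,0],0,0],[[-0.9,-0.68,0],0,0],[[-0.9,-0.68,0],0,0],[[-0.9,-0.68,0],0,0],[[-0.9,-0.68,0],0,0],[[-0.9,-0.68,0],0,0],[[-0.9,-0.68,0],0,0],[[-0.9,-0.68,0],0,0],[[-0.9,-0.68,0],0,0],[[-0.9,-0.68,0],0,0],[[-0.9,-0.68,0],0,0],[[-0.9,-0.68,0],0,0],[[-0.9,-0.68,0],0,0],[[0,0,0],0,0],[[0,0,0],0,0]])

```text
t: 2.33
ee_pos: [400.3, 297.9, 222.8]
orientation: [0.39, 3.117, 0.0]
ft_force: [-0.2, 0.1, 0.5]
width: 87.8
grasp_force: 0.0
```

Run:
```python
from h import *
o=ctrl.get_obs();print(o['ee_pos'],o['orientation'])
d=cam('wrist');save(d,'w1')
for t in ['game_box']:
    for b in cams.cut_out('wrist',t): print(b['p'],b['rect'])
```

```text
[400.33736071 297.91917239 222.79519055] [3.89622226e-01 3.11727519e+00 4.45377191e-04]
0.67 [316.4, 232.7, 72.0, 177.9]
```

View pics/w1.png

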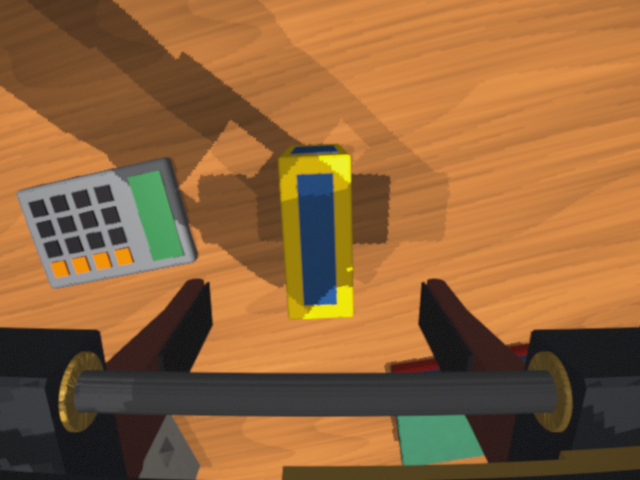

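The wrist view shows the game's top face with corners near (279,157), (351,155), (353,317) and (289,320). It is turned slightly and sits between the fingers.

Run:
```python
from h import *
o=ctrl.get_obs()
d=cam('wrist')
M=R.from_rotvec(o['orientation']).as_matrix()
im=cv2.cvtColor(d['image'],cv2.COLOR_RGB2HSV)
m=cv2.inRange(im,(22,120,60),(34,255,255));m[330:]=0;m[:, :230]=0;m[:,400:]=0
m=cv2.morphologyEx(m,cv2.MORPH_CLOSE,np.ones((60,60)))
print(cv2.minAreaRect(cv2.findNonZero(m)))
c=np.array([onz(d,*p,125) for p in [(279,157),(351,155),(353,317),(289,320)]])
ctr=c.mean(0);l=(c[0]+c[1]-c[2]-c[3])/2;w=(c[1]+c[2]-c[0]-c[3])/2
print(c,ctr,np.linalg.norm(l),np.linalg.norm(w),'yaw long',np.arctan2(l[1],l[0]))
print('tool delta',(ctr-o['ee_pos'])@M, 'long in tool',l@M,w@M)
```

```text
((316.4524841308594, 234.12232971191406), (173.89666748046875, 72.9911117553711), 88.02507019042969)
[[343.91677794 290.17970824 125.        ]
 [353.40022441 333.12279104 125.        ]
 [459.63722274 310.59282845 125.        ]
 [451.23403033 267.75775031 125.        ]] [402.04706386 300.41326951 125.        ] 109.11701650115221 43.81159876305117 yaw long 2.934127227884583
tool delta [-2.2172828   1.94005288 97.73798908] long in tool [ 1.09035575e+02 -4.21501147e+00  1.62365136e-02] [1.77507112e+00 4.37756232e+01 1.10882468e-02]
```

Call:
move_arm(steps=[[[-0.09,0.08,0.4],-0.45,0],[[0,0,0.8],0,0],[[0,0,1],0,0],[[0,0,1],0,0],[[0,0,0.8],0,0],[[0,0,0.5],0,0],[[0,0,0.3],0,0],[[0,0,0],0,0.4],[[0,0,0],0,1],[[0,0,0],0,1],[[0,0,0],0,1],[[0,0,0],0,1],[[0,0,0],0,1]])

```text
t: 3.57
ee_pos: [402.7, 300.3, 103.4]
orientation: [0.324, 3.124, 0.001]
ft_force: [-0.8, -0.5, -0.6]
width: 51.3
grasp_force: 0.0
```

Call:
move_arm(steps=[[[0,0,0],0,1],[[0,0,0],0,1],[[0,0,0],0,1],[[0,0,-0.5],0,1],[[0,0,-1],0,1],[[0,0,-1],0,1],[[0,0,-1],0,1],[[0,0,-1],0,1],[[0,0,-0.5],0,1],[[0,0,0],0,1],[[0,0,0],0,1]])

```text
t: 4.48
ee_pos: [402.3, 300.1, 227.7]
orientation: [0.324, 3.124, 0.001]
ft_force: [-0.3, 0.2, -1.0]
width: 44.6
grasp_force: 30.0
```

Call:
move_arm(steps=[[[0,0,-0.7],-0.9,1],[[0,0,-0.8],-0.9,1],[[0,0,-0.8],-0.9,1],[[0,0,-0.7],-0.9,1],[[-0.15,-0.5,0],0,1],[[-0.28,-1,0],0,1],[[-0.3,-1,0],0,1],[[-0.3,-1,0],0,1],[[-0.3,-1,0],0,1],[[-0.3,-1,0],0,1],[[-0.3,-1,0],0,1],[[-0.3,-1,0],0,1],[[-0.3,-1,0],0,1],[[-0.3,-1,0],0,1],[[-0.3,-1,0],0,1],[[-0.3,-1,0],0,1],[[-0.3,-1,0],0,1],[[-0.3,-1,0],0,1],[[-0.3,-1,0],0,1],[[-0.3,-1,0],0,1]])

```text
t: 6.15
ee_pos: [558.4, -73.9, 300.2]
orientation: [0.169, -3.133, -0.001]
ft_force: [0.3, -0.2, -2.1]
width: 44.7
grasp_force: 30.0
```

Call:
move_arm(steps=[[[-0.3,-1,0],0,1],[[-0.3,-1,0],0,1],[[-0.3,-1,0],0,1],[[-0.28,-0.73,0],0,1],[[0,0,0],0,1],[[0,0,0],0,1],[[0,0,0],0,1]])

```text
t: 6.73
ee_pos: [597.4, -161.6, 300.8]
orientation: [0.169, -3.134, -0.002]
ft_force: [0.3, -0.2, -1.8]
width: 45.1
grasp_force: 30.0
```

Run:
```python
from h import *
o=ctrl.get_obs();print(o['ee_pos'],o['orientation'],o['t'])
d=cam('wrist');save(d,'w2')
for t in ['bookend','row_a','button']:
    for b in cams.boxes_of('wrist',t): print(t,b['p'],b['rect'])
```

```text
[ 597.40869546 -161.61630483  300.7944625 ] [ 1.68550782e-01 -3.13398359e+00 -2.24709089e-03] 6.7333
bookend 0.6 [284.1, 233.0, 225.3, 99.7]
row_a 0.64 [534.0, 256.8, 105.0, 150.2]
row_a 0.62 [582.1, 258.4, 87.3, 148.5]
button 0.55 [298.0, 4.5, 34.4, 1.5]
```

View pics/w2.png

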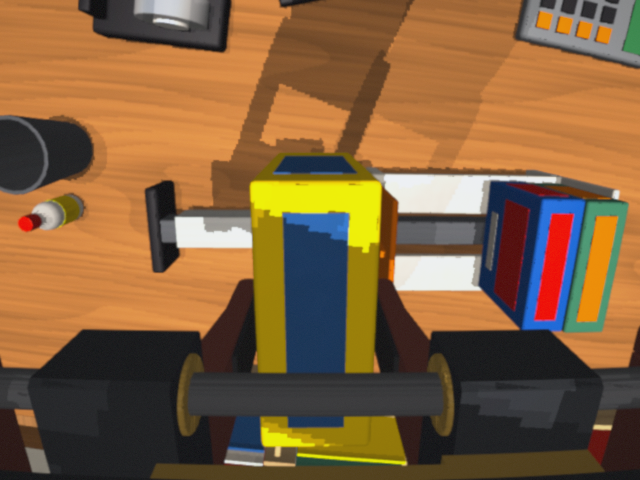

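The wrist view shows the rack running from the foot at (160,225) to the blue and green games at (530,260) and (600,265). The held box is square in the gripper. I'll enlarge the gap region to read its corners.

Run:
```python
import cv2,numpy as np
a=cv2.imread('pics/w2.png')
A=cv2.resize(a[160:340,375:640],None,fx=3,fy=3,interpolation=cv2.INTER_CUBIC)
cv2.imwrite('pics/crop2.png',A)
```

```text
(no output)
```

View pics/crop2.png

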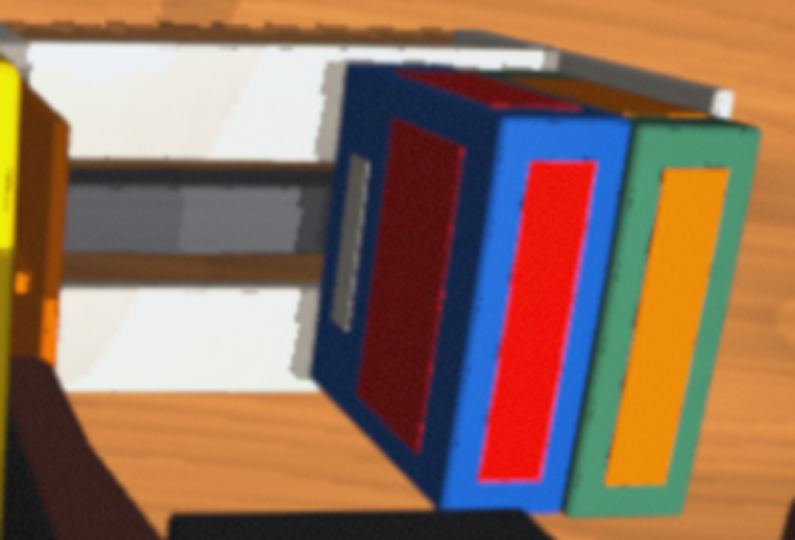

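```bash
cat >> h.py <<'E'
from scipy.optimize import least_squares
def place(p,P):
    c,s=np.cos(p[2]),np.sin(p[2]);P=np.array(P,float)
    return np.c_[p[0]+c*P[:,0]-s*P[:,1],p[1]+s*P[:,0]+c*P[:,1],P[:,2]]
def fit(obs,x0):
    f=lambda p:np.concatenate([(proj(d,place(p,P))-uv).ravel() for d,P,uv in obs])
    r=least_squares(f,x0,x_scale=[10,10,.1],loss='soft_l1');print(r.x,'rms',np.sqrt(np.mean(r.fun**2)),r.fun.reshape(-1,2).round(1).tolist());return r.x
E
python3 - <<'E'
from h import *
np.set_printoptions(precision=3,suppress=True)
a=np.array
d=cam('wrist');o=ctrl.get_obs()
P=[(-45,-205,58),(45,-205,58),(-60,211,140),(-50,29,145)]
uv=a([(147,187),(152,271),(375+733/3,160+92/3),(375+70/3,160+125/3)])
rk=fit([(d,P,uv)],[628,-118,.11])
for x,y,z,n in [(100,391,62,'deck x60'),(300,391,62,'deck x60'),(80,253,55,'rail x12'),(310,254,55,'rail x12'),(100,47,62,'deck x-60'),(300,47,62,'deck -60')]:
    w=onz(d,375+x/3,160+y/3,z); c,s=np.cos(rk[2]),np.sin(rk[2]);v=(w-[rk[0],rk[1],0])[:2];print(n,[v[0]*c+v[1]*s,-v[0]*s+v[1]*c])
# row block, free face y=0
Q=[(-55,0,62),(55,0,62),(-55,0,162),(55,0,162),(-55,35,162),(55,35,162),(-55,70,162),(55,70,162)]
q=a([(347,65),(315,378),(500,113),(440,508),(630,120),(564,512),(758,130),(683,515)])/3+[375,160]
rb=fit([(d,Q,q)],[615,15,.11])
c,s=np.cos(rk[2]),np.sin(rk[2]);v=(rb-rk)[:2];print('row in rack',[v[0]*c+v[1]*s,-v[0]*s+v[1]*c])
# box in hand: top corners of held box
M=R.from_rotvec(o['orientation']).as_matrix();print('tool x',M[:,0],'toolz',M[:,2],o['ee_pos'])
for t in [95,100]:
    g=rk[:2]+t*a([-s,c]); print(t,g,(a([*g,0])-o['ee_pos'])@M)
print('yaw tool',np.arctan2(-M[0,1],M[1,1]))
E
```

```text
[ 630.078 -122.32     0.099] rms 1.5821652082577022 [[-3.8, -0.2], [-0.3, 1.8], [0.4, 0.5], [0.8, -1.1]]
deck x60 [np.float64(59.58230578811575), np.float64(61.94577761025242)]
deck x60 [np.float64(59.22351041425888), np.float64(132.28963527597296)]
rail x12 [np.float64(12.000088680608211), np.float64(53.067405087775604)]
rail x12 [np.float64(11.527501901695228), np.float64(132.66666333870546)]
deck x-60 [np.float64(-58.8833526400199), np.float64(53.458696609016044)]
deck -60 [np.float64(-60.04068439859545), np.float64(118.50833959961106)]
[616.284  10.741   0.112] rms 1.5100363895150608 [[-1.5, -1.1], [-2.4, 0.0], [0.2, 2.0], [0.4, 3.1], [1.0, -0.0], [-0.3, 0.9], [1.0, -3.0], [-0.4, -1.1]]
row in rack [np.float64(-0.618275246312125), np.float64(133.77292086334967)]
tool x [-0.994 -0.108  0.   ] toolz [-0.  0. -1.] [ 598.176 -161.431  302.68 ]
95 [620.719 -27.782] [-36.939 130.38  302.691]
100 [620.227 -22.806] [-36.988 135.38  302.692]
yaw tool 0.10861530354687612
```

Call:
move_arm(steps=[[[-0.25,0.5,0],0,1],[[-0.25,1,0],0,1],[[-0.25,1,0],0,1],[[-0.25,1,0],0,1],[[-0.25,1,0],0,1],[[-0.23,0.6,0],0,1],[[0,0.36,0],0,1],[[0,0,0],0,1],[[0,0,0.5],0,1],[[0,0,0.8],0,1],[[0,0,0.8],0,1],[[0,0,0.8],0,1],[[0,0,0.8],0,1],[[0,0,0.7],0,1],[[0,0,0.4],0,1],[[0,0,0.2],0,1],[[0,0,0],0,1],[[0,0,0],0,1]])

```text
t: 8.48
ee_pos: [620.8, -23.0, 178.1]
orientation: [-0.168, 3.137, -0.0]
ft_force: [-0.4, -0.8, -1.3]
width: 45.0
grasp_force: 30.0
```

Call:
move_arm(steps=[[[0,0,0.2],0,1],[[0,0,0.15],0,1],[[0,0,0.06],0,1],[[0,0,0.04],0,1],[[0,0,0],0,1]])

```text
t: 8.9
ee_pos: [620.5, -22.5, 166.4]
orientation: [0.169, -3.137, -0.0]
ft_force: [0.2, -0.0, -3.3]
width: 44.8
grasp_force: 30.0
```

Call:
move_arm(steps=[[[0,0,0.04],0,1],[[0,0,0],0,1]])

```text
t: 9.07
ee_pos: [620.6, -22.5, 165.4]
orientation: [-0.169, 3.137, 0.0]
ft_force: [0.6, 0.5, -2.2]
width: 45.2
grasp_force: 30.0
```

Call:
move_arm(steps=[[[0,0,0.04],0,1],[[0,0,0],0,1]])

```text
t: 9.23
ee_pos: [620.7, -22.6, 165.1]
orientation: [-0.169, 3.137, -0.0]
ft_force: [-1.7, 0.3, 4.6]
width: 44.7
grasp_force: 30.0
```

The box is on the deck. I'll release it, opening the fingers only partway.

Call:
move_arm(steps=[[[0,0,0],0,0.4],[[0,0,0],0,0.3],[[0,0,0],0,0.3],[[0,0,0],0,0.3],[[0,0,-0.2],0,0.3],[[0,0,-0.5],0,0.3],[[0,0,-1],0,0.3],[[0,0,-1],0,0.3],[[0,0,-1],0,0],[[0,0,-1],0,0],[[0,0,0],0,0]])

```text
t: 10.15
ee_pos: [623.4, -22.7, 288.9]
orientation: [-0.169, 3.127, -0.002]
ft_force: [0.7, 0.9, 0.1]
width: 77.8
grasp_force: 0.0
```

Run:
```python
from h import *
o=ctrl.get_obs();print(o['ee_pos'],o['orientation'],o['t'],o['width'])
d=cam('wrist');d2=cam('scene')
A=cv2.resize(d2['image'][200:380,305:445],None,fx=2.6,fy=2.6,interpolation=2)
B=cv2.resize(d['image'],(430,323))
O=np.zeros((500,800,3),np.uint8);O[:A.shape[0],:A.shape[1]]=A;O[:323,370:800]=B
cv2.imwrite('pics/c3.png',O[:,:,::-1]);save(d,'w3')
```

```text
[623.41177558 -22.71536719 288.87016156] [-1.68576018e-01  3.12720869e+00 -1.71888606e-03] 10.15 77.82975459340604
```

View pics/c3.png

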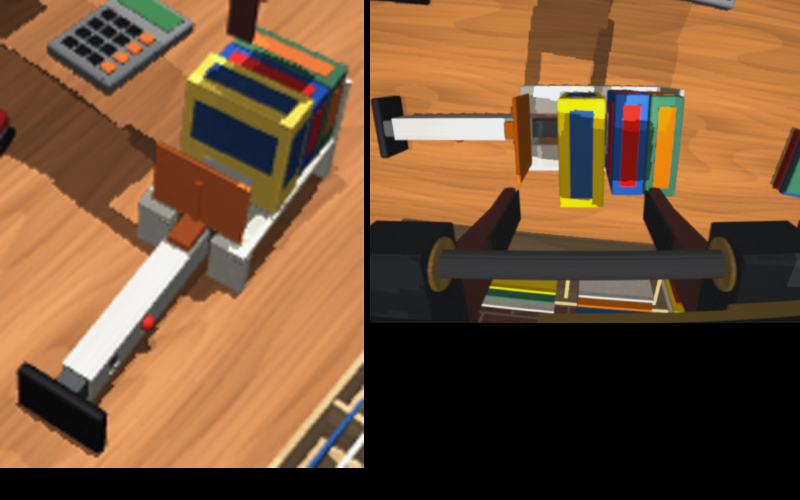

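The yellow game stands square in the gap, clear of the blue game, and the bookend is still locked. Next I'll move over the button and turn the tool so it closes across the tube.

Call:
move_arm(steps=[[[0.05,-0.7,0],0,0],[[0.05,-1,0],0,0],[[0.05,-1,0],0,0],[[0.04,-1,0],0,0],[[0,-1,0],0,0],[[0,-1,0],0,0],[[0,-1,0],0,0],[[0,-0.68,0],0,0],[[0,0,0],1,0],[[0,0,0.3],1,0],[[0,0,0.4],1,0],[[0,0,0.4],1,0],[[0,0,0.4],1,0],[[0,0,0.4],1,0],[[0,0,0.4],1,0],[[0,0,0.4],1,0],[[0,0,0.4],1,0],[[0,0,0.4],1,0]])

```text
t: 11.75
ee_pos: [635.0, -206.1, 192.9]
orientation: [-1.178, -2.91, -0.0]
ft_force: [-0.5, 0.1, 0.3]
width: 88.2
grasp_force: 0.0
```

Call:
move_arm(steps=[[[0,0,0.4],1,0],[[0,0,0.4],1,0],[[0,0,0.4],1,0],[[0,0,0.4],1,0],[[0,0,0.4],1,0],[[0,0,0.4],1,0],[[0,0,0.3],1,0],[[0,0,0],1,0],[[0,0,0],0,0],[[0,0,0],0,0]])

```text
t: 12.58
ee_pos: [635.2, -206.2, 126.2]
orientation: [-2.095, -2.34, 0.001]
ft_force: [0.8, -0.0, -0.2]
width: 87.5
grasp_force: 0.0
```

Run:
```python
from h import *
o=ctrl.get_obs();print(o['ee_pos'],o['orientation'],o['t'],o['width'],o['qpos'])
d=cam('wrist');save(d,'w4')
for b in cams.boxes_of('wrist','button'): print(b['p'],b['rect'])
```

```text
[ 635.20467987 -206.22153347  126.20604078] [-2.09472244e+00 -2.33956775e+00  7.32514305e-04] 12.5833 87.48253040087064 [-3.31772628e-01  5.96315951e-01  1.58776779e+00  9.07796139e-05
  9.58887802e-01 -4.42145496e-01]
0.65 [349.9, 246.9, 9.5, 24.4]
```

View pics/w4.png

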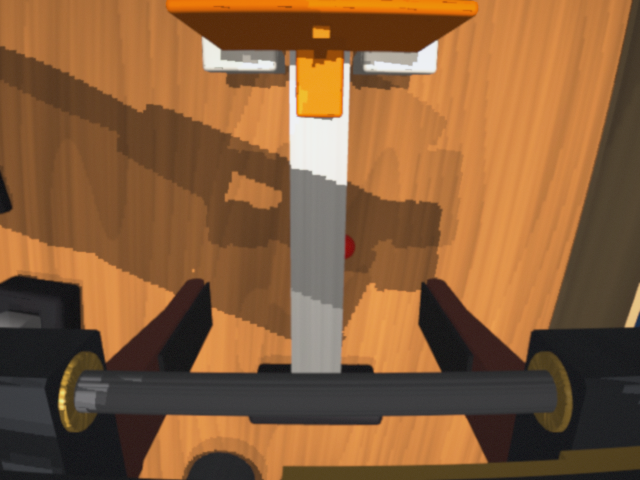

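The wrist view shows the tube running vertically between the fingers, with edges at columns 290 and 347. The red button is on its right wall at about (349,246), tip near (355,246).

Run:
```python
from h import *
np.set_printoptions(precision=2,suppress=True)
d=cam('wrist');o=ctrl.get_obs();M=R.from_rotvec(o['orientation']).as_matrix()
g=cv2.cvtColor(d['image'],cv2.COLOR_RGB2HSV)
f=lambda w:(w-o['ee_pos'])@M
m=cv2.inRange(g,(0,170,60),(8,255,255))+cv2.inRange(g,(172,170,60),(180,255,255));m[:,:335]=0;m[:,370:]=0;m[:200]=0;m[290:]=0
ys,xs=np.nonzero(m);print(xs.min(),xs.max(),ys.min(),ys.max(),ys.mean())
print('tip',f(onz(d,xs.max(),ys.mean(),39)),onz(d,xs.max(),ys.mean(),39))
for v in (150,200,250,300,340):
    row=g[v,270:372]; s=row[:,1].astype(int); w=np.nonzero(s<70)[0]
    if len(w):
        L,Rr=270+w.min(),270+w.max(); print(v,L,Rr,f(onz(d,L,v,57.5)),f(onz(d,Rr,v,57.5)))
```

```text
345 353 234 257 245.71511627906978
tip [-1.48 24.12 88.02] [ 659.81 -205.32   39.  ]
150 289 346 [ 58.23 -13.67  69.52] [58.29 17.21 69.52]
200 289 344 [ 30.72 -14.05  69.52] [30.78 16.65 69.52]
250 290 342 [  1.47 -13.91  69.52] [ 1.53 16.09 69.52]
300 290 341 [-29.88 -14.39  69.52] [-29.82  16.12  69.53]
340 291 340 [-56.77 -14.2   69.52] [-56.71  16.04  69.53]
```

Call:
move_arm(steps=[[[-0.06,0.05,0.4],0.08,0],[[0,0,0.8],0,0],[[0,0,0.8],0,0],[[0,0,0.8],0,0],[[0,0,0.7],0,0],[[0,0,0.4],0,0],[[0,0,0.2],0,0.1],[[0,0,0],0,0.25],[[0,0,0],0,0.35],[[0,0,0],0,0.4]])

```text
t: 13.57
ee_pos: [637.8, -208.2, 25.5]
orientation: [2.106, 2.329, 0.001]
ft_force: [-0.1, 0.4, 0.0]
width: 64.6
grasp_force: 0.0
```

Run:
```python
from h import *
np.set_printoptions(precision=2,suppress=True)
o=ctrl.get_obs();M=R.from_rotvec(o['orientation']).as_matrix();print(o['ee_pos'],o['ft_force'],o['width'],M[:,0])
d=cam('wrist');save(d,'w5')
```

```text
[ 637.85 -208.15   25.5 ] [-0.15  0.41  0.  ] 64.64112882951846 [-0.1   0.99 -0.  ]
```

View pics/w5.png

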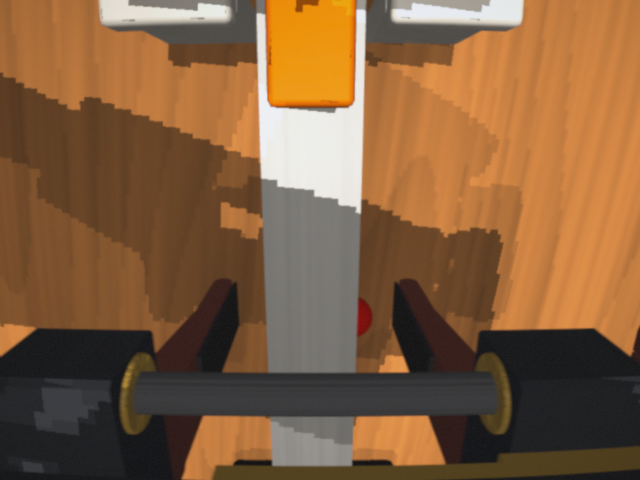

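The button at (360,317) sits between the open fingers, level with the right fingertip. I'll check its offset numerically, then squeeze.

Run:
```python
from h import *
np.set_printoptions(precision=2,suppress=True)
o=ctrl.get_obs();M=R.from_rotvec(o['orientation']).as_matrix()
d=cam('wrist')
for u,v,z in [(372,317,39),(261,200,57.5),(362,200,57.5),(268,330,57.5),(357,330,57.5)]: print((onz(d,u,v,z)-o['ee_pos'])@M)
T=lambda p:o['ee_pos']+M@np.array(p)
print(proj(d,[T((10,32,0)),T((-10,32,0)),T((10,32,-19))]))
```

```text
[  0.04  22.87 -13.33]
[ 49.7  -16.39 -31.94]
[ 49.73  15.36 -31.88]
[  4.31 -15.56 -31.9 ]
[  4.33  15.12 -31.85]
[[390.82 280.54]
 [388.29 324.14]
 [399.61 299.46]]
```

Call:
move_arm(steps=[[[0,0,0],0,0.5],[[0,0,0],0,0.55],[[0,0,0],0,0.6],[[0,0,0],0,0.6]])

```text
t: 14.0
ee_pos: [638.2, -208.0, 25.1]
orientation: [2.105, 2.329, 0.002]
ft_force: [2.8, 1.4, 1.5]
width: 35.6
grasp_force: 1.6
```

Call:
move_arm(steps=[[[0,0,0],0,0.64],[[0,0,0],0,0.66],[[0,0,0],0,1],[[0,0,0],0,1],[[0,0,0],0,1]])

```text
t: 14.42
ee_pos: [636.6, -208.1, 25.0]
orientation: [-2.106, -2.33, 0.001]
ft_force: [-1.2, -0.6, 6.1]
width: 30.8
grasp_force: 30.0
```

Call:
move_arm(steps=[[[0.04,0,0],0,1],[[0.04,0,0],0,1],[[0.04,0,0],0,1]])

```text
t: 14.67
ee_pos: [637.1, -207.2, 25.0]
orientation: [2.104, 2.329, -0.002]
ft_force: [2.1, -10.7, -0.1]
width: 30.8
grasp_force: 30.0
```

Call:
move_arm(steps=[[[0.04,0,0],0,1],[[0.04,0,0],0,1],[[0.04,0,0],0,1]])

```text
t: 14.92
ee_pos: [637.2, -204.9, 25.1]
orientation: [2.104, 2.327, -0.002]
ft_force: [1.4, -13.3, -1.1]
width: 30.8
grasp_force: 30.0
```

Call:
move_arm(steps=[[[0.04,0,0],0,1],[[0.04,0,0],0,1],[[0.04,0,0],0,1],[[0.04,0,0],0,1]])

```text
t: 15.25
ee_pos: [637.0, -202.5, 25.1]
orientation: [2.102, 2.326, -0.003]
ft_force: [1.1, -22.8, -2.0]
width: 30.8
grasp_force: 30.0
```

Call:
move_arm(steps=[[[0.04,0,0],0,1],[[0.04,0,0],0,1],[[0.04,0,0],0,1],[[0.04,0,0],0,1],[[0.04,0,0],0,1]])

```text
t: 15.67
ee_pos: [636.3, -196.3, 25.0]
orientation: [2.104, 2.327, -0.002]
ft_force: [1.0, -14.4, 0.2]
width: 30.5
grasp_force: 30.0
```

Run:
```python
from h import *
d=cam('wrist');w=cv2.imread('pics/w5.png')
cv2.imwrite('pics/c6.png',np.hstack([w[:,200:500],d['image'][:,200:500,::-1]]))
# orange tab edge row along tube centre, before/after (constant if no slip)
for im in (w[:,:,::-1],d['image']):
    h=cv2.cvtColor(np.ascontiguousarray(im),cv2.COLOR_RGB2HSV);print(np.nonzero((h[:200,312,1]>150)&(h[:200,312,2]>100))[0].max())
```

```text
106
108
```

Call:
move_arm(steps=[[[0.04,0,0],0,1],[[0.04,0,0],0,1],[[0.04,0,0],0,1],[[0.04,0,0],0,1],[[0.04,0,0],0,1],[[0.04,0,0],0,1],[[0.04,0,0],0,1],[[0.04,0,0],0,1],[[0.04,0,0],0,1],[[0.04,0,0],0,1],[[0.04,0,0],0,1],[[0.04,0,0],0,1],[[0.04,0,0],0,1],[[0.04,0,0],0,1]])

```text
t: 16.88
ee_pos: [635.0, -182.3, 25.0]
orientation: [2.104, 2.327, -0.002]
ft_force: [2.2, -14.2, -0.7]
width: 30.9
grasp_force: 30.0
```

Call:
move_arm(steps=[[[0.04,0,0],0,1],[[0.04,0,0],0,1],[[0.04,0,0],0,1],[[0.04,0,0],0,1],[[0.04,0,0],0,1],[[0.04,0,0],0,1],[[0.04,0,0],0,1],[[0.04,0,0],0,1],[[0.04,0,0],0,1],[[0.04,0,0],0,1],[[0.04,0,0],0,1],[[0.04,0,0],0,1]])

```text
t: 17.88
ee_pos: [633.8, -170.4, 25.0]
orientation: [2.104, 2.327, -0.002]
ft_force: [0.5, -15.0, 0.3]
width: 30.5
grasp_force: 30.0
```

Call:
move_arm(steps=[[[0.04,0,0],0,1],[[0.04,0,0],0,1],[[0.04,0,0],0,1],[[0.04,0,0],0,1],[[0.04,0,0],0,1],[[0.04,0,0],0,1]])

```text
t: 18.38
ee_pos: [633.1, -164.2, 25.0]
orientation: [2.104, 2.327, -0.002]
ft_force: [1.3, -12.6, 0.0]
width: 30.7
grasp_force: 30.0
```

Call:
move_arm(steps=[[[0.04,0,0],0,1],[[0.04,0,0],0,1]])

```text
t: 18.55
ee_pos: [632.9, -162.0, 25.0]
orientation: [2.104, 2.328, -0.002]
ft_force: [2.2, -11.2, 0.5]
width: 30.3
grasp_force: 30.0
```

Call:
move_arm(steps=[[[0.04,0,0],0,1]])

```text
t: 18.63
ee_pos: [632.8, -160.9, 25.0]
orientation: [2.104, 2.328, -0.002]
ft_force: [1.3, -10.8, 1.3]
width: 30.6
grasp_force: 30.0
```

Call:
move_arm(steps=[[[0.04,0,0],0,1]])

```text
t: 18.72
ee_pos: [632.6, -159.8, 25.0]
orientation: [2.104, 2.328, -0.002]
ft_force: [1.2, -10.8, 1.2]
width: 30.6
grasp_force: 30.0
```

Call:
move_arm(steps=[[[0.04,0,0],0,1]])

```text
t: 18.8
ee_pos: [632.5, -158.7, 25.0]
orientation: [2.104, 2.328, -0.002]
ft_force: [1.1, -10.2, 1.1]
width: 30.8
grasp_force: 30.0
```

Call:
move_arm(steps=[[[0.03,0,0],0,1]])

```text
t: 18.88
ee_pos: [632.4, -157.8, 25.0]
orientation: [2.104, 2.328, -0.002]
ft_force: [0.6, -9.0, 1.5]
width: 30.8
grasp_force: 30.0
```

Call:
move_arm(steps=[[[0.03,0,0],0,1]])

```text
t: 18.97
ee_pos: [632.4, -157.3, 25.0]
orientation: [2.104, 2.328, -0.002]
ft_force: [1.8, -13.9, 0.5]
width: 30.7
grasp_force: 30.0
```

The force rose and the motion slowed, so it has probably clicked. I'll stop and look.

Call:
move_arm(steps=[[[0,0,0],0,1],[[0,0,0],0,1]])

```text
t: 19.13
ee_pos: [632.4, -157.3, 25.0]
orientation: [2.104, 2.328, -0.002]
ft_force: [0.6, -11.0, 0.6]
width: 30.4
grasp_force: 30.0
```

Run:
```python
from h import *
d=cam('wrist');s=cam('scene')
A=cv2.resize(s['image'][220:380,305:445],None,fx=3.4,fy=3.4,interpolation=2)
B=cv2.resize(d['image'][100:,160:480],(320,380))
O=np.zeros((600,800,3),np.uint8);O[:A.shape[0],:A.shape[1]]=A;O[:380,480:]=B
cv2.imwrite('pics/c7.png',O[:,:,::-1])
for c in('scene','wrist'): print(c,[(b['p'],b['rect']) for b in cams.boxes_of(c,'button')])
```

```text
scene [(0.46, [419.4, 246.2, 17.0, 36.7])]
wrist []
```

View pics/c7.png

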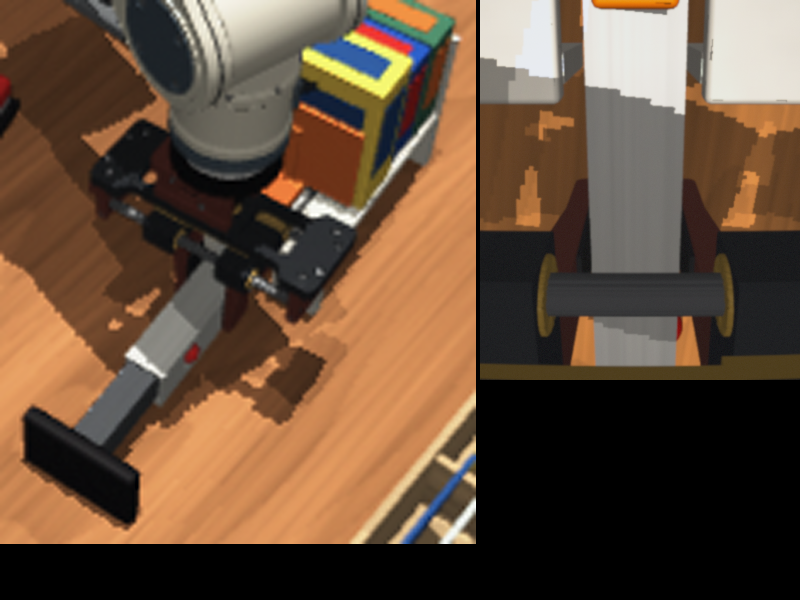

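The button shows red and proud in the second hole, at (193,352) in the scene crop and (680,327) in the wrist crop. I'll ease the load off, open and back away upward.

Call:
move_arm(steps=[[[-0.06,0,0],0,1],[[0,0,0],0,1],[[0,0,0],0,0.5],[[0,0,0],0,0.3],[[0,0,0],0,0.2],[[0,0,0],0,0.1],[[0,0,0],0,0.1],[[0,0,-0.3],0,0.1],[[0,0,-0.7],0,0.1],[[0,0,-1],0,0.1],[[0,0,-1],0,0.1],[[0,0,-1],0,0.1],[[0,0,-1],0,0.1],[[0,0,-1],0,0.1],[[0,0,-1],0,0.1],[[0,0,-1],0,0.1],[[0,0,0],0,0.1],[[0,0,0],0,0.1]])

```text
t: 20.83
ee_pos: [632.6, -156.3, 226.6]
orientation: [2.105, 2.328, 0.003]
ft_force: [-0.9, -0.5, -1.2]
width: 79.0
grasp_force: 0.0
```

Run:
```python
from h import *
np.set_printoptions(precision=2,suppress=True)
o=ctrl.get_obs();d=cam('wrist');s=cam('scene')
A=cv2.resize(s['image'][220:380,305:445],None,fx=3.4,fy=3.4,interpolation=2)
B=cv2.resize(d['image'],(320,240))
O=np.zeros((600,800,3),np.uint8);O[:A.shape[0],:A.shape[1]]=A;O[:240,480:]=B
cv2.imwrite('pics/c8.png',O[:,:,::-1])
g=cv2.cvtColor(d['image'],cv2.COLOR_RGB2HSV)
m=cv2.inRange(g,(0,170,60),(8,255,255))+cv2.inRange(g,(172,170,60),(180,255,255));m[:,:320]=0;m[:,380:]=0
n,l,st,ce=cv2.connectedComponentsWithStats(m)
for k in range(1,n):
    if st[k,4]>15:
        x,y,w,h,_=st[k]; W=onz(d,x+w,ce[k][1],39); v=W[:2]-[630.1,-121.8];c,sn=np.cos(.104),np.sin(.104)
        print(st[k],W,'rack',v[0]*c+v[1]*sn,-v[0]*sn+v[1]*c)
```

```text
[334 261   3  13  28] [ 658.36 -205.49   39.  ] rack 19.42160443502233 -86.17652087300965
```

View pics/c8.png

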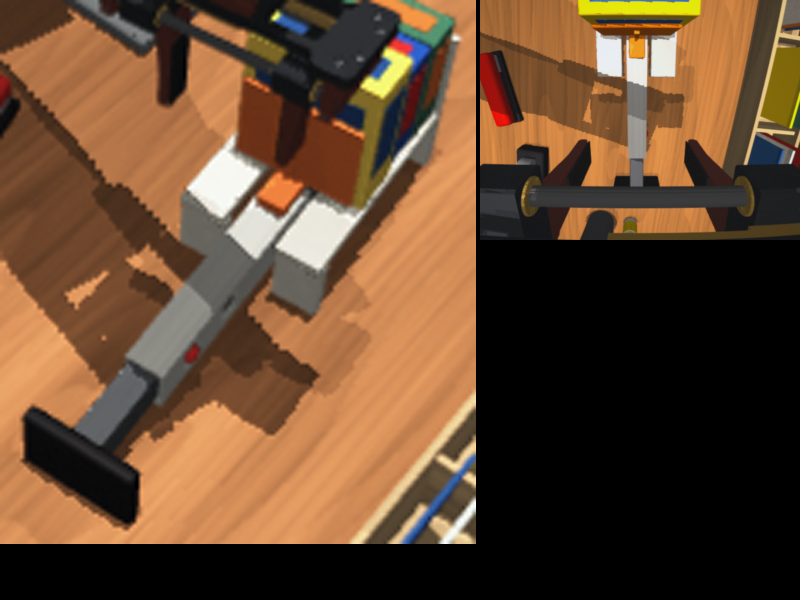

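The first hole is now empty at about (228,303) in the crop, and the button shows in the other hole at (193,352). I'll compare its red blob with the fully-out start before handing in.

Run:
```python
from h import *
np.set_printoptions(precision=2,suppress=True)
a=cv2.imread('pics/scene0.png')[:,:,::-1]; b=cam('scene'); save(b,'s9')
for im in (a,b['image']):
    i=np.ascontiguousarray(im[310:340,345:380]).astype(int); m=(i[...,0]>1.8*i[...,1]+10)&(i[...,0]>2.2*i[...,2])&(i[...,1]<80)
    m=(i[...,0]>70)&(i[...,1]<45)&(i[...,2]<45)
    ys,xs=np.nonzero(m);print(m.sum(),xs.min()+345,xs.max()+345,ys.min()+310,ys.max()+310,xs.mean()+345,ys.mean()+310)
r=np.array([630.1,-121.8,.104])
for x in (23.5,19.5,15.5): print(proj(b,place(r,[(x,-85,39)])))
```

```text
17 359 364 322 326 361.7647058823529 324.70588235294116
16 359 363 321 332 361.1875 324.125
[[364.48 325.34]]
[[363.07 324.52]]
[[361.65 323.7 ]]
```

Call:
move_arm(steps=[[[-0.5,0,0.3],0,0.1],[[-0.8,0,0.8],0,0],[[-0.7,0,0.9],0,0],[[0,0,0.9],0,0],[[0,0,0.7],0,0],[[0,0,0.4],0,0],[[0,0,0],0,0],[[0,0,0],0,0],[[0,0,0],0,0]])

```text
t: 21.73
ee_pos: [637.4, -206.1, 125.1]
orientation: [2.106, 2.33, 0.001]
ft_force: [0.0, -1.2, 0.9]
width: 87.6
grasp_force: 0.0
```

Run:
```python
from h import *
np.set_printoptions(precision=2,suppress=True)
o=ctrl.get_obs();M=R.from_rotvec(o['orientation']).as_matrix();f=lambda w:(w-o['ee_pos'])@M
print(o['ee_pos'],o['t'])
d=cam('wrist')
for im in (cv2.imread('pics/w4.png')[:,:,::-1],d['image']):
    g=cv2.cvtColor(np.ascontiguousarray(im),cv2.COLOR_RGB2HSV)
    m=cv2.inRange(g,(0,170,50),(8,255,255))+cv2.inRange(g,(172,170,50),(180,255,255));m[:,:335]=0;m[:,370:]=0;m[:200]=0;m[320:]=0
    n,l,st,ce=cv2.connectedComponentsWithStats(m);k=1+st[1:,4].argmax();x,y,w,h,A=st[k]
    v=int(ce[k][1]);row=g[v,270:345,1];e=270+np.nonzero(row<70)[0].max()
    print(st[k],ce[k],'tube edge',e,'proud',f(onz(d,x+w,v,39))[1]-f(onz(d,e,v,57.5))[1])
W=d['image'][130:330,240:460]
cv2.imwrite('pics/c10.png',cv2.resize(W,None,fx=3,fy=3,interpolation=2)[:,:,::-1])
```

```text
[ 637.43 -206.15  125.11] 21.7333
[345 235  10  24 173] [349.32 246.46] tube edge 343 proud 8.70395386461496
[343 238   5  18  65] [344.69 246.85] tube edge 341 proud 5.521100406110621
```

Run:
```python
from h import *
np.set_printoptions(precision=2,suppress=True)
o=ctrl.get_obs();M=R.from_rotvec(o['orientation']).as_matrix();f=lambda w:(w-o['ee_pos'])@M
d=cam('wrist'); w4=np.ascontiguousarray(cv2.imread('pics/w4.png')[:,:,::-1])
for im in (w4,d['image']):
    i=im.astype(int)
    print('red:'); 
    for v in range(232,264,3): print(v,' '.join('%d/%d/%d'%tuple(p) for p in i[v,340:360:2]))
    g=cv2.cvtColor(im,cv2.COLOR_RGB2HSV);col=(g[:200,310:330,1]>180)&(g[:200,310:330,2]>120)&(g[:200,310:330,0]<22)
    r=[np.nonzero(c)[0].max() for c in col.T if c.any()];e=np.median(r);print('tab edge',e,f(onz(d,320,e,60))[0])
```

```text
red:
232 122/119/116 123/120/116 117/107/99 103/73/49 101/66/40 100/67/39 101/67/36 103/69/40 105/70/41 107/71/42
235 124/121/118 123/120/116 120/101/98 105/41/33 100/45/28 100/63/37 102/68/39 103/68/40 104/70/39 108/71/41
238 122/119/116 121/120/116 123/95/92 122/27/25 119/24/19 110/26/20 102/52/32 103/68/39 106/71/40 108/71/42
241 122/119/116 122/120/117 127/96/93 130/26/23 127/19/15 121/18/17 111/21/17 103/54/33 108/71/39 108/72/43
244 123/121/117 122/120/116 128/95/92 134/28/25 131/23/13 127/19/16 119/22/17 108/38/24 108/69/40 108/71/41
247 121/120/115 123/120/117 130/93/89 136/25/21 133/17/14 128/21/15 120/20/14 109/33/22 108/70/41 107/70/42
250 122/121/116 123/121/116 128/93/89 134/24/19 129/15/11 125/19/15 117/21/13 105/44/25 108/71/42 107/72/43
253 123/120/117 123/120/115 127/91/87 129/22/19 125/18/18 118/19/16 107/33/19 106/64/37 109/73/42 107/70/43
256 122/120/116 123/119/115 121/78/75 118/19/17 112/23/17 104/44/26 103/63/36 108/73/43 107/71/41 107/70/42
259 122/120/116 122/119/114 113/89/80 103/58/34 104/66/39 103/68/39 105/69/41 109/71/44 108/71/40 104/67/39
262 122/120/1
[... 554 characters left out ...]
109/16/14 98/33/22 94/60/34 95/63/36 99/67/39 99/66/37 98/64/38 98/65/37
247 111/105/102 117/54/51 110/14/12 99/29/14 95/60/36 97/65/38 99/65/38 99/65/38 96/64/38 100/66/39
250 111/105/102 114/53/51 108/20/20 97/43/25 96/62/38 98/65/36 99/65/38 99/65/39 97/65/39 100/65/38
253 111/104/101 108/47/45 96/30/16 94/58/37 95/61/35 99/66/38 101/67/39 98/65/38 97/64/38 102/67/39
256 109/104/101 98/61/49 96/62/38 95/62/35 96/65/37 98/65/38 99/65/37 97/63/37 97/64/35 103/69/39
259 110/106/103 98/72/54 95/63/36 96/62/36 96/63/38 99/65/38 99/66/39 97/63/38 99/66/38 104/68/40
262 109/106/101 97/70/54 95/62/36 95/63/38 96/63/36 99/64/37 100/66/37 98/65/40 100/66/37 104/68/39
tab edge 8.0 128.45083948521736
```

The button is about 3.5 mm short of fully out: only 5 px of red shows, against 11 at the start. The dome is still under the hole's edge, so the slide is 1–2 mm short. I'll regrip and nudge it on in tiny steps.

Call:
move_arm(steps=[[[0.6,0,0],0,0],[[0.8,0,0],0,0],[[0.6,0,0.3],0,0],[[0,0,0.7],0,0],[[0,0,0.9],0,0],[[0,0,0.9],0,0],[[0,0,0.7],0,0.1],[[0,0,0.5],0,0.3],[[0,0,0],0,0.5],[[0,0,0],0,0.6],[[0,0,0],0,1],[[0,0,0],0,1],[[0,0,0],0,1],[[0,0,0],0,1]])

```text
t: 23.0
ee_pos: [632.4, -156.3, 25.4]
orientation: [2.106, 2.329, 0.001]
ft_force: [-0.6, 0.5, 0.7]
width: 37.8
grasp_force: 0.0
```

Call:
move_arm(steps=[[[0.03,0,0],0,1],[[0.03,0,0],0,1]])

```text
t: 23.17
ee_pos: [632.1, -155.6, 25.1]
orientation: [2.105, 2.329, -0.0]
ft_force: [0.2, -7.8, 1.4]
width: 30.9
grasp_force: 30.0
```

Call:
move_arm(steps=[[[0.02,0,0],0,1]])

```text
t: 23.25
ee_pos: [632.2, -155.5, 25.1]
orientation: [2.105, 2.329, -0.001]
ft_force: [0.0, -8.8, 1.5]
width: 30.6
grasp_force: 30.0
```

Call:
move_arm(steps=[[[0.02,0,0],0,1]])

```text
t: 23.33
ee_pos: [632.2, -155.5, 25.1]
orientation: [2.105, 2.328, -0.001]
ft_force: [0.0, -11.7, 1.0]
width: 30.7
grasp_force: 30.0
```

Call:
move_arm(steps=[[[0.02,0,0],0,1]])

```text
t: 23.42
ee_pos: [632.2, -155.4, 25.1]
orientation: [2.104, 2.328, -0.001]
ft_force: [-0.2, -14.0, 0.2]
width: 30.6
grasp_force: 30.0
```

Call:
move_arm(steps=[[[0.02,0,0],0,1]])

```text
t: 23.5
ee_pos: [632.1, -155.0, 25.1]
orientation: [2.105, 2.328, -0.001]
ft_force: [0.1, -11.4, 1.0]
width: 30.7
grasp_force: 30.0
```

```bash
cat > b.py <<'E'
from h import *
d=cam('wrist');i=d['image'].astype(int)[330:480,330:440]
m=(i[...,0]>70)&(i[...,1]<45)&(i[...,2]<40)&(i[...,0]>2.5*i[...,1])
n,l,st,ce=cv2.connectedComponentsWithStats(m.astype(np.uint8))
print('wrist',[(s.tolist(),c.round(1).tolist()) for s,c in zip(st[1:],ce[1:]) if s[4]>8])
i=cam('scene')['image'].astype(int)[312:336,350:375];m=(i[...,0]>60)&(i[...,1]<45)&(i[...,2]<45)&(i[...,0]>2.5*i[...,1])
n,l,st,ce=cv2.connectedComponentsWithStats(m.astype(np.uint8));print('scene',st[1:].tolist())
E
python3 b.py
```

```text
wrist [([27, 87, 10, 30, 213], [31.1, 100.7])]
scene [[10, 9, 4, 6, 19]]
```

Call:
move_arm(steps=[[[0.02,0,0],0,1]])

```text
t: 23.68
ee_pos: [632.1, -154.5, 25.1]
orientation: [2.105, 2.328, -0.001]
ft_force: [1.0, -10.7, -0.3]
width: 30.7
grasp_force: 30.0
```

Call:
move_arm(steps=[[[0.02,0,0],0,1]])

```text
t: 23.77
ee_pos: [632.0, -154.0, 25.1]
orientation: [2.105, 2.328, -0.001]
ft_force: [0.6, -10.8, 1.0]
width: 30.8
grasp_force: 30.0
```

```bash
python3 b.py
```

```text
wrist [([27, 87, 10, 31, 218], [31.0, 102.2])]
scene [[10, 9, 4, 6, 19]]
```

Call:
move_arm(steps=[[[0.02,0,0],0,1]])

```text
t: 23.95
ee_pos: [632.0, -153.7, 25.1]
orientation: [2.105, 2.328, -0.001]
ft_force: [-0.4, -14.1, 0.3]
width: 30.8
grasp_force: 30.0
```

Call:
move_arm(steps=[[[0.02,0,0],0,1]])

```text
t: 24.03
ee_pos: [632.0, -153.6, 25.1]
orientation: [2.104, 2.327, -0.002]
ft_force: [-0.1, -16.0, -0.1]
width: 30.8
grasp_force: 30.0
```

```bash
python3 b.py
```

```text
wrist [([27, 87, 10, 32, 217], [30.9, 102.8])]
scene [[10, 9, 4, 6, 19]]
```

Run:
```python
from h import *
np.set_printoptions(precision=2,suppress=True)
o=ctrl.get_obs();M=R.from_rotvec(o['orientation']).as_matrix();f=lambda w:(w-o['ee_pos'])@M
d=cam('wrist');w5=cv2.imread('pics/w5.png')[:,:,::-1];print(o['ee_pos'],o['ft_force'])
for im,v0,v1,v in((w5,290,350,318),(d['image'],400,479,432)):
    i=im.astype(int)[v0:v1,330:440];m=(i[...,0]>70)&(i[...,1]<45)&(i[...,2]<40)&(i[...,0]>2.5*i[...,1])
    n,l,st,ce=cv2.connectedComponentsWithStats(m.astype(np.uint8));k=1+st[1:,4].argmax();s=st[k];u=330+s[0]+s[2]
    print(s,'tip',f(onz(d,u,ce[k][1]+v0,39)))
    r=im[int(ce[k][1]+v0)].astype(int)
    sat=r.max(1)-r.min(1);w=[x for x in range(270,u) if sat[x]<25];print('tube edges',w[0],w[-1],f(onz(d,w[0],v,57.5))[1],f(onz(d,w[-1],v,57.5))[1])
S0=cv2.imread('pics/scene0.png')[:,:,::-1]
for im in (S0,cam('scene')['image']): print([' '.join('%3d/%2d'%(p[0],p[1]) for p in im[v,356:370].astype(int)) for v in range(320,329,2)])
```

```text
[ 632.04 -153.6    25.08] [ -0.01 -13.82  -0.04]
[ 28   8  14  38 387] tip [  0.35  22.79 -13.88]
tube edges 270 356 -14.661323665264495 14.575225925058573
[ 27  17  10  32 213] tip [-55.02  23.11 -13.68]
tube edges 275 355 -14.352897877640885 15.747815878947359
['241/241 240/239 237/236 239/238 210/208 106/102 114/78  87/76  78/77  77/77  77/69  71/49  68/43  88/56', '238/236 238/237 236/236 147/145 128/60 231/60 235/54 212/44 108/70  73/56  69/45  88/56 165/106 208/137', '237/236 177/175  93/92 112/42 209/45 223/48 214/45 183/36  95/37  89/56 167/108 186/120 212/140 212/141', '119/118  78/77  78/78  92/43 110/30 116/25 100/24  73/29  70/43 102/64 206/137 213/143 211/140 208/137', ' 78/77  79/78  82/81  81/80  75/62  70/47  70/45  93/59 182/116 211/140 210/139 205/136 204/134 200/131']
['140/138 140/138 134/133 134/133 132/132  98/96  85/77  84/81  81/80  81/80  79/77  74/57  70/46  69/44', '136/136 133/133 133/132 119/118  88/81 103/39 134/27 120/23  84/69  77/69  71/49  70/45  71/46  73/47', '135/134 132/131  98/98  87/66 139/35 148/30 140/28 122/24  80/37  71/44  71/45  75/48  75/47  74/48', '109/108  83/82  80/79  84/55 103/33 107/24  98/24  75/30  72/44  75/48  77/49  74/48  73/46  72/45', ' 81/80  80/80  81/81  82/82  79/77  73/51  72/47  75/48  81/50  75/47  72/46  71/45  70/44  69/44']
```

The tip now reads 23.1 mm, matching fully out, and the force rises against the lock. I'll ease off, release and re-check.

Call:
move_arm(steps=[[[-0.06,0,0],0,1],[[-0.02,0,0],0,1],[[0,0,0],0,0.6],[[0,0,0],0,0.3],[[0,0,0],0,0.2],[[0,0,0],0,0.1],[[0,0,0],0,0],[[0,0,-0.5],0,0],[[0,0,-0.9],0,0],[[0,0,-0.9],0,0],[[0,0,-0.9],0,0],[[0,0,-0.8],0,0],[[-0.5,0,0],0,0],[[-0.8,0,0],0,0],[[-0.8,0,0],0,0],[[0,0,0],0,0],[[0,0,0],0,0]])

```text
t: 25.65
ee_pos: [636.3, -206.0, 124.1]
orientation: [-2.109, -2.328, 0.0]
ft_force: [-0.3, 0.6, -0.1]
width: 87.7
grasp_force: 0.0
```

Run:
```python
from h import *
np.set_printoptions(precision=2,suppress=True)
o=ctrl.get_obs();M=R.from_rotvec(o['orientation']).as_matrix();f=lambda w:(w-o['ee_pos'])@M
print(o['ee_pos'],o['t'],o['ft_force'])
d=cam('wrist')
for im in (cv2.imread('pics/w4.png')[:,:,::-1],d['image']):
    i=im.astype(int)[210:290,330:370];m=(i[...,0]>70)&(i[...,1]<45)&(i[...,2]<40)&(i[...,0]>2.5*i[...,1])
    n,l,st,ce=cv2.connectedComponentsWithStats(m.astype(np.uint8));k=1+st[1:,4].argmax();s=st[k];u=330+s[0]+s[2];v=ce[k][1]+210
    r=im[int(v)].astype(int);sat=r.max(1)-r.min(1);w=[x for x in range(275,u) if sat[x]<20]
    print(s,'tip',f(onz(d,u,v,39)),'edges',w[0],w[-1],f(onz(d,w[0],v,57.5))[1],f(onz(d,w[-1],v,57.5))[1])
    g=cv2.cvtColor(np.ascontiguousarray(im),cv2.COLOR_RGB2HSV);col=(g[:200,310:330,1]>180)&(g[:200,310:330,2]>120)&(g[:200,310:330,0]<22)
    q=[np.nonzero(c)[0].max() for c in col.T if c.any()]
    if q: e=np.median(q);print('tab',e,f(onz(d,320,e,60))[0])
```

```text
[ 636.35 -205.97  124.07] 25.65 [-0.31  0.59 -0.07]
[ 15  25  10  24 159] tip [-1.2  25.21 85.06] edges 291 343 -13.032419814190622 16.536234502862637
tab 116.0 75.98502991327871
[ 15  26   8  22 132] tip [-1.78 23.99 85.06] edges 290 343 -13.609410276050498 16.54668938262814
tab 3.0 130.44415723770658
```

```bash
python3 -c "
from workcell import ctrl
print(ctrl.close_job())"
```

```text
the job is handed in; nothing more can be done
None
```

I handed the job in at about 26 s: the yellow game stands in the gap, and the bookend is slid up to it with the red button out through the other hole, about 1 mm short of fully out by camera. I couldn't confirm that last millimetre, `close_job` returned no verdict, and I viewed 11 pictures against the limit of 10.

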